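# Fit a clock movement through the window of a wall clock case

### The arm

A 7-joint arm with a two-finger parallel gripper is mounted at the origin on the work surface. World frame = base frame: x ahead of the robot, y to its left, z up, the work surface at z = 0. Lengths are in m, angles in rad, forces in N, time in s.
With the tool pointing down it reaches from about 0.425 to 0.8 m from the base axis. Payload 8.3 kg.
Tool frame: the origin (TCP) lies on the centre line of the jaws, within the pads' length; the fingertips stand 19 mm ahead of it and the grasp point (between the pads) is the TCP; z points along the fingers, y is the line along which they close (so a half turn about z gives the same grasp; the last joint's range is limited). The gripper opens to 85 mm and grips with 20 to 120 N. Pads are 22 mm wide; open, the fingers measure 114 mm over their backs; the gripper's body (76 mm by 85 mm) begins 54 mm behind the grasp point. The pads swing forward as they close: fully open they stand 13 mm farther back than shut.
Start: joints at [-1.198, 0.383, 0.016, 1.37, -0.006, 1.388, -0.046], TCP at [0.264, 0.567, 0.25] pointing down, gripper open.
Joint ranges: [-2.95, 2.95], [-0.25, 2.06], [-1.52, 1.56], [0.18, 2.33], [-1.44, 4.58], [0.02, 2.06], [-3.01, 3.01]. Speed limits (rad/s): [2.39, 2.39, 3.01, 3.01, 3.14, 3.14, 3.14].

### API

Orientations are given as [roll, pitch, yaw] about the fixed x, y, z axes, in that order (R = Rz(yaw) Ry(pitch) Rx(roll)).
In Python, from plant import ctrl gives the robot as it stands.
- The arm moves only by the shell command python3 -m jog 'ROWS' [FORCE]. ROWS is JSON, a list that holds one entry, the list of rows, each a list of 7 numbers: the closure, from 0 (fully open) to 1 (shut), then the shift along the tool's x, y, z in units of 0.5 m (1.0 is 0.5 m), then the turn, a rotation vector about the tool's x, y, z in units of 0.12 rad (1.0 is 0.12 rad). In form: [[[fingers, tx, ty, tz, wx, wy, wz], ...]]. A call has 1 to 20 rows; each row shifts and turns the commanded pose from where the row before left it, along the tool's axes as they then stand; what a row does not reach is not made up. A row lasts 1/12 s, in which the tool goes at most 41.7 mm and 7.16 degrees, less where a joint would pass 70% of its speed; a pose out of reach is approached as far as the arm can. A call with a number of a shift or a turn outside -1 to 1 is refused whole. A call with a gripper value outside its range is refused whole. The fingers move at their own pace and stop on an object; FORCE is the grip in N (left out, the last holds). Time passes only in rows, so rows that do not move let the fingers close. It gives the time, the measured TCP pose, the force, the opening and the grip force at its end, in the units of the state.
- ctrl.get_state(): the state, without advancing time (a new reading comes with each control period).
- ctrl.capture(name): name is "side" or "top" or "wrist"; returns a dict with "image" (400x640x3 uint8, red, green, blue), "depth" (400x640 float32, m along the optical axis (not along the pixel's ray), 0 where there is no reading), "fx", "fy", "cx", "cy" (pixels), "R" (3x3) and "t" (3): a world point X has camera coordinates R X + t. Camera axes: x right, y down, z forward; pixel columns grow to the right and rows downward; lengths in m; the calibration is good to about 2 mm. A picture is of the moment at which its call begins.
- ctrl.finish_job(): hands the job in; it is judged then, once.
Trained networks look in a picture, given as the dict that the camera call returned (one of the last four; its "shot" number tells which), for a name from the list of things; names that differ only in an ending like _2 or _b are one class to them, and where a whole thing is asked for, a point or a joint stands for the part that bears it (a point fixed in the world has none). Each returns a list of dicts, best first, with "conf" (0 to 1); they miss things now and then, are a little off and sometimes report something else, mostly with a low value. They report only what shows in the picture. A call takes as long as a camera call. They do not tell look-alikes from the thing itself.
- ctrl.cut_out(picture, name): "mask" (400x640 bool, what is visible of it) and "extent" ([left, top, right, bottom] in pixels, round what is visible of it).
The state is a dict: "time_s": time; "joint_pos": joint angles; "dq": joint speeds; "effort": joint torques, N m; "tool_pos": TCP position; "orientation": TCP orientation; "ft_force": force on the tool from outside, world axes, zero at the start; "wrist_torque": the same for the moment, N m; "width": finger opening in m; "finger_force": force on a finger pad.
Only numpy, scipy, OpenCV 4.12 (cv2) and the standard library are available. Lean on these libraries where they do the work, as an engineer would, in place of code of your own. Each camera call takes 0.05 s, during which the arm holds its last target. There are 200 camera calls.

### The job

A wooden wall clock case lies on its back on the watchmaker's bench, its window open upwards. Pick up the clock movement that stands at one end of a long steel plate, tilt it, pass the free end of the plate through the window and in under the dial panel, then level it so that the plate lies flat and roughly square on the floor of the case, and let go; set it down, do not let it drop. Leave the other movement, on the short square plate, where it stands.

Things in the scene. Friction and masses are not known exactly. Their poses are not given: they have to be found in the camera images.
- long_mid (a point): Movement to fit: open brass frame block 24 (x) x 36 (y) x 60 mm high on a steel plate 100 (x) x 80 (y) x 5 mm. Point: centre of the block, 35 mm above the plate's underside; z up. From it the plate reaches 25 mm to +x, 75 mm to -x (free end) and 40 mm each way in y. Starts flat on the bench, free end towards the robot's right (-y, within 0.55 rad). 0.26 to 0.4 kg; grasp the block across its 36 mm.
- case: Wooden clock case on its back, fixed: 200 (x) x 130 (y) x 52 mm high, floor 8 mm above the bench. Origin: centre of its underside; x points to the robot's left (+y; yaw 1.45 to 1.95). Free space inside: x -32 (hidden end stop) to 90 mm (far wall, 10 thick), y -55 to 55. A fixed panel with a white dial (underside 44, top 55 mm above the bench) covers all from x -100 to 20 mm.
- window (a point): Centre of the open window of the case, level with the case's top, 52 mm above the bench; axes as the case. The window is 70 mm in x (case x 20 to 90) by 110 mm in y. The 100 mm plate goes in only tilted, free end first towards -x and under the panel; fitted, it lies flat on the case floor with its block standing up through the window.
- short_mid (a point): The other movement, to be left alone: the same brass frame block (24 x 36 x 60 mm) in the middle of a square steel plate 70 x 70 x 5 mm. Point: centre of its block, 35 mm above the plate's underside.
There are look-alikes about, which are no part of the job. What is shaped like the case but yellow is not meant.

How it is judged:
By the outcome, as a careful person would: the job done as asked, in the order asked, and still so for the second after the job is handed in, with the robot touching nothing.
It also fails if it takes over 42 s, if anything falls off the work surface, if the arm or the gripper's body presses on something with over 40 N, if the wrist force passes 120 N, or if a joint passes its speed limit or range.

## Working session

There is one attempt and no reset: what is moved stays moved. The work goes in short steps, Python scripts to look and compute and a shell command to move; the robot and the scene stay as the last step left them, time stands still between calls to the robot, and variables do not carry over. Pictures are saved under pics/ and viewed, at most 10 in all, crops included, and the job is handed in when it is done.

```bash
ls; mkdir -p pics; cat > h.py <<'E'
import numpy as np, cv2
from plant import ctrl
from scipy.spatial.transform import Rotation as Ro
def cap(n):
    return ctrl.capture(n)
def pts(p, mask=None):
    d=p["depth"]; m=(d>0) if mask is None else (mask&(d>0))
    v,u=np.nonzero(m); z=d[v,u]
    C=np.stack([(u-p["cx"])/p["fx"]*z,(v-p["cy"])/p["fy"]*z,z],1)
    return (C-p["t"])@p["R"], u, v
def save(p,name): cv2.imwrite(f"pics/{name}.png",p["image"][:,:,::-1])
E
python3 - <<'E'
from h import *
s=ctrl.get_state(); print({k:np.round(s[k],3).tolist() for k in s})
for n in ["top","side"]:
    p=cap(n); save(p,n+"0"); print(n, p["R"].round(2).tolist(), p["t"], p["fx"])
    for k in ["long_mid","short_mid","case"]:
        for r in ctrl.cut_out(p,k)[:3]:
            P,u,v=pts(p,r["mask"])
            print(k,round(r["conf"],2),r["extent"],len(P),np.median(P,0).round(3) if len(P) else '', P.max(0).round(3) if len(P) else '')
E
```

```text
pics
{'time_s': 0.0, 'joint_pos': [-1.198, 0.384, 0.016, 1.371, -0.006, 1.388, -0.047], 'dq': [-0.001, -0.0, -0.001, -0.002, -0.001, 0.0, -0.0], 'effort': [-0.0, -62.759, 0.844, -37.182, 0.017, 0.014, -0.0], 'tool_pos': [0.264, 0.566, 0.249], 'orientation': [-3.14, 0.0, 2.706], 'ft_force': [-0.275, 0.502, 0.061], 'wrist_torque': [-0.026, -0.002, -0.001], 'finger_force': 0.0, 'width': 0.085}
top [[-0.03, -1.0, -0.03], [-1.0, 0.03, -0.08], [0.08, 0.02, -1.0]] [0.20059403 0.47317601 1.11687756] 408.85467491184585
long_mid 0.76 [425.9, 185.8, 471.0, 226.8] 1020 [ 0.452 -0.171  0.007] [ 0.506 -0.116  0.074]
short_mid 0.78 [426.6, 119.0, 452.7, 144.7] 582 [ 0.646 -0.147  0.007] [ 0.684 -0.119  0.071]
short_mid 0.7 [292.9, 166.0, 369.4, 221.7] 3587 [0.488 0.154 0.052] [0.56  0.262 0.061]
case 0.89 [296.6, 167.5, 366.3, 219.2] 3589 [0.487 0.154 0.052] [0.556 0.262 0.061]
case 0.82 [118.2, 223.3, 212.7, 292.7] 3794 [0.329 0.607 0.051] [0.417 0.734 0.364]
side [[0.69, -0.72, -0.01], [-0.5, -0.47, -0.73], [0.52, 0.51, -0.69]] [-0.19378627  0.38581281  1.08713373] 475.51175463833505
long_mid 0.6 [391.9, 274.2, 435.5, 314.0] 1090 [ 0.445 -0.174  0.006] [ 0.509 -0.115  0.069]
short_mid 0.94 [430.2, 233.0, 465.2, 264.0] 612 [ 0.634 -0.161  0.007] [ 0.701 -0.115  0.069]
case 0.91 [289.9, 189.6, 369.3, 256.5] 3134 [0.476 0.135 0.049] [0.596 0.298 0.06 ]
case 0.72 [216.5, 167.8, 231.2, 187.2] 198 [0.398 0.536 0.044] [0.45  0.64  0.508]
```

View pics/top0.png

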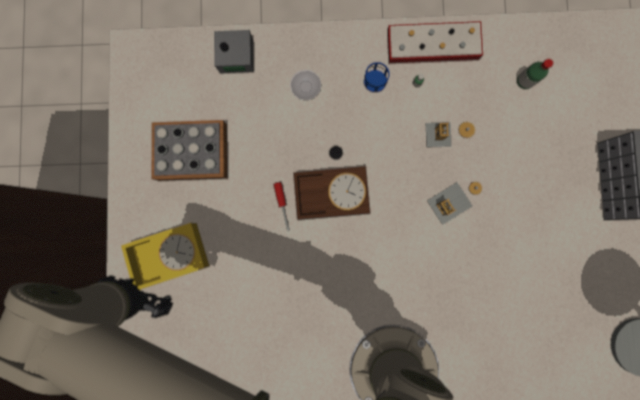

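```bash
cat > m.py <<'E'
from h import *
# rectangle fits from the top camera
def rect(Q):
    (c,s,a)=cv2.minAreaRect((Q[:,:2]*1000).astype(np.float32)); return np.round(c,1),np.round(s,1),round(a,1)
def dens(P):
    return P
if __name__=="__main__":
    p=cap("top")
    P,u,v=pts(p)
    box=lambda x0,x1,y0,y1,z0,z1:P[(P[:,0]>x0)&(P[:,0]<x1)&(P[:,1]>y0)&(P[:,1]<y1)&(P[:,2]>z0)&(P[:,2]<z1)]
    for r in ctrl.cut_out(p,"long_mid")[:1]:
        Q,_,_=pts(p,r["mask"])
        print("long plate",rect(Q[Q[:,2]<.02]),"block top",rect(Q[Q[:,2]>.055]),np.median(Q[Q[:,2]>.055],0))
    for r in ctrl.cut_out(p,"short_mid")[:1]:
        Q,_,_=pts(p,r["mask"])
        print("short plate",rect(Q[Q[:,2]<.02]),"block top",rect(Q[Q[:,2]>.055]))
    for r in ctrl.cut_out(p,"case")[:2]:
        Q,_,_=pts(p,r["mask"]); 
        print("case rect",rect(Q[Q[:,2]>.03]),"all",rect(Q),"floor z",np.median(Q[Q[:,2]<.03],0) if (Q[:,2]<.03).any() else None, "win", rect(Q[(Q[:,2]<.02)]) if (Q[:,2]<.02).any() else None)
        print(np.histogram(Q[:,2],np.arange(0,.07,.004)))
E
python3 m.py
```

```text
long plate (array([ 452.7, -176.4]), array([ 85.2, 104.6]), 30.2) block top (array([ 440.2, -153.4]), array([35.6, 23.4]), 30.9) [ 0.43905412 -0.153515    0.0626472 ]
short plate (array([ 650.5, -152.8]), array([70. , 71.4]), 88.0) block top (array([ 649.1, -153.5]), array([36.9, 23.4]), 0.2)
case rect (array([488. , 154.5]), array([130.5, 199.8]), 3.2) all (array([492.9, 152.1]), array([140. , 205.3]), 3.4) floor z [0.48605055 0.20963752 0.00880881] win (array([493.2, 147.2]), array([140. , 195.6]), 3.4)
(array([  17,  342,  529,   76,   17,   12,    9,   11,   16,   12,   13,
         27,  589, 1465,  390,    9,    0]), array([0.   , 0.004, 0.008, 0.012, 0.016, 0.02 , 0.024, 0.028, 0.032,
       0.036, 0.04 , 0.044, 0.048, 0.052, 0.056, 0.06 , 0.064, 0.068]))
case rect (array([327.9, 616.3]), array([130.2, 202.5]), 16.5) all (array([326.6, 629.8]), array([138.4, 231.6]), 16.1) floor z [0.31435884 0.67790225 0.00884703] win (array([326.6, 629.8]), array([138.4, 231.6]), 16.1)
(array([  62,  339,  400,   79,   52,   55,   45,   53,   54,   57,   53,
         90,  762, 1424,  274,    5,    0]), array([0.   , 0.004, 0.008, 0.012, 0.016, 0.02 , 0.024, 0.028, 0.032,
       0.036, 0.04 , 0.044, 0.048, 0.052, 0.056, 0.06 , 0.064, 0.068]))
```

The top view shows the brown case centred near (332,192), with its dial at the right (348,190) and its window at the left. The long-plate movement is at (448,205), the short one at (439,132), and the yellow case at (165,255) is a decoy.

Pose estimates:

| Item | x, y (mm) | Yaw |
|---|---|---|
| Case | (488, 154) | 93.2° |
| Long movement block | (440, -153) | 120.5° |

I'll move towards the movement now and plan the insertion path next.

```bash
python3 -m jog '[[[0.15,-0.046,-0.029,0,0,0,0],[0.15,-0.046,-0.029,0,0,0,0],[0.15,-0.046,-0.029,0,0,0,0],[0.15,-0.046,-0.029,0,0,0,0],[0.15,-0.046,-0.029,0,0,0,0],[0.15,-0.046,-0.029,0,0,0,0],[0.15,-0.046,-0.029,0,0,0,0],[0.15,-0.046,-0.029,0,0,0,0],[0.15,-0.046,-0.029,0,0,0,0],[0.15,-0.046,-0.029,0,0,0,0],[0.15,-0.046,-0.029,0,0,0,0],[0.15,-0.046,-0.029,0,0,0,0],[0.15,-0.046,-0.029,0,0,0,0],[0.15,-0.046,-0.029,0,0,0,0]]]' 70
python3 -m jog '[[[0.15,-0.024,-0.063,0,0,0,0],[0.15,-0.024,-0.063,0,0,0,0],[0.15,-0.024,-0.063,0,0,0,0],[0.15,-0.024,-0.063,0,0,0,0],[0.15,-0.024,-0.063,0,0,0,0],[0.15,-0.024,-0.063,0,0,0,0],[0.15,-0.024,-0.063,0,0,0,0],[0.15,-0.024,-0.063,0,0,0,0],[0.15,-0.024,-0.063,0,0,0,0],[0.15,-0.024,-0.063,0,0,0,0],[0.15,-0.024,-0.063,0,0,0,0],[0.15,-0.024,-0.063,0,0,0,0]]]'
cat > plan.py <<'E'
import numpy as np
from scipy.sparse import coo_matrix
from scipy.sparse.csgraph import dijkstra
def rectpts(x0,x1,z0,z1,n=25):
    a=np.linspace(0,1,n); X=x0+(x1-x0)*a; Z=z0+(z1-z0)*a
    return np.concatenate([np.c_[X,X*0+z0],np.c_[X,X*0+z1],np.c_[Z*0+x0,Z],np.c_[Z*0+x1,Z]])
# movement frame: origin = TCP (block centre, 35 above underside)
B=np.concatenate([rectpts(-75,25,-35,-30,101),rectpts(-12,12,-30,30,61),rectpts(-43,43,54,120,30)])
O=np.array([[-300,300,-50,8],[-100,20,44,55],[90,100,0,52],[-100,-32,0,52]],float)
X=np.arange(20,112,3.);Z=np.arange(43,160,3.);T=np.radians(np.arange(0,61,3.))
C=np.zeros((len(X),len(Z),len(T)))
for k,t in enumerate(T):   # tilt t: free end (-x) down
    R=np.array([[np.cos(t),-np.sin(t)],[np.sin(t),np.cos(t)]])
    P=B@R.T
    Q=P[None,None]+np.stack(np.meshgrid(X,Z,indexing='ij'),-1)[:,:,None]
    s=np.full(Q.shape[:3],1e3)
    for x0,x1,z0,z1 in O:
        dx=np.maximum(x0-Q[...,0],Q[...,0]-x1); dz=np.maximum(z0-Q[...,1],Q[...,1]-z1)
        s=np.minimum(s,np.where((dx>0)&(dz>0),np.hypot(dx,dz),np.maximum(dx,dz)))
    C[:,:,k]=s.min(2)
ids=np.arange(C.size).reshape(C.shape); I=[];J=[];W=[]
c=C.ravel(); cost=np.where(c>0,1+(12/np.clip(c,.5,30))**2,0)
for d in [(a,b,e) for a in(-1,0,1) for b in(-1,0,1) for e in(-1,0,1) if (a,b,e)>(0,0,0)]:
    sl=lambda q,n:(slice(max(0,-q),n-max(0,q)),slice(max(0,q),n-max(0,-q)))
    s=[sl(q,n) for q,n in zip(d,C.shape)]
    i=ids[tuple(x[0] for x in s)].ravel(); j=ids[tuple(x[1] for x in s)].ravel()
    m=(c[i]>0)&(c[j]>0); i=i[m];j=j[m]
    I+=[i];J+=[j];W+=[(cost[i]+cost[j])*np.linalg.norm(d)]
G=coo_matrix((np.concatenate(W),(np.concatenate(I),np.concatenate(J))),shape=(C.size,)*2).tocsr()
goal=ids[np.argmin(abs(X-54)),np.argmin(abs(Z-46)),0]
D,pr=dijkstra(G,directed=False,indices=goal,return_predecessors=True)
st=ids[:,-1,:].ravel(); n=st[np.argmin(D[st])]
while n>=0:
    i,j,k=np.unravel_index(n,C.shape); print(X[i],Z[j],round(np.degrees(T[k])),round(c[n],1)); n=pr[n]
E
python3 plan.py
```

```text
time_s: 1.77
tool_pos: [0.4706, 0.2455, 0.2505]
orientation: [3.141, 0.0, 2.706]
ft_force: [0.4, -0.0, 0.0]
width: 0.0729
finger_force: 0.0
time_s: 2.77
tool_pos: [0.4406, -0.1584, 0.2507]
orientation: [3.141, 0.001, 2.706]
ft_force: [1.2, -0.0, -0.8]
width: 0.0725
finger_force: 0.0
62.0 157.0 57 34.8
62.0 154.0 57 32.9
62.0 151.0 57 31.2
62.0 148.0 57 29.7
62.0 145.0 57 28.4
62.0 142.0 57 27.4
62.0 139.0 57 26.7
62.0 136.0 57 26.4
62.0 133.0 57 26.3
62.0 130.0 57 26.3
62.0 127.0 57 26.3
62.0 124.0 57 26.3
62.0 121.0 57 26.1
62.0 118.0 57 24.4
62.0 115.0 54 23.4
62.0 112.0 54 22.8
62.0 109.0 51 20.7
62.0 106.0 48 18.8
62.0 103.0 45 17.2
62.0 100.0 42 15.8
62.0 97.0 39 14.6
62.0 94.0 36 13.6
59.0 91.0 33 11.8
56.0 88.0 30 9.9
53.0 85.0 30 9.2
50.0 82.0 27 8.8
47.0 79.0 24 7.9
47.0 76.0 21 7.1
47.0 73.0 18 8.4
47.0 70.0 15 8.8
47.0 67.0 12 9.2
47.0 64.0 9 9.6
50.0 61.0 6 10.4
53.0 58.0 3 10.2
53.0 55.0 0 10.0
53.0 52.0 0 9.0
53.0 49.0 0 6.0
53.0 46.0 0 3.0
```

```bash
python3 -m jog '[[[0.15,0,0,0.016,0,0,0.5],[0.15,0,0,0.016,0,0,0.5],[0.15,0,0,0.016,0,0,0.5],[0.15,0,0,0.016,0,0,0.5],[0.15,0,0,0.016,0,0,0.5],[0.15,0,0,0.016,0,0,0.5],[0.15,0,0,0.016,0,0,0.5],[0.15,0,0,0.016,0,0,0.5],[0.15,0,0,0.016,0,0,0.5],[0.15,0,0,0.016,0,0,0.5],[0.15,0,0,0,0,0,0]]]'
python3 - <<'E'
from m import *
p=cap("wrist"); save(p,"w1")
P,u,v=pts(p)
s=ctrl.get_state(); tp=np.array(s["tool_pos"]); print(tp,s["orientation"])
near=np.hypot(P[:,0]-.44,P[:,1]+.153)<.12
for r in ctrl.cut_out(p,"long_mid")[:2]:
    Q,_,_=pts(p,r["mask"]); print(r["conf"],r["extent"])
    print("plate",rect(Q[Q[:,2]<.015]),"block",rect(Q[(Q[:,2]>.055)&(Q[:,2]<.075)]))
R=Ro.from_euler("xyz",s["orientation"]).as_matrix()
T=(P-tp)@R
E
```

```text
time_s: 3.68
tool_pos: [0.4402, -0.1565, 0.1691]
orientation: [-3.14, -0.001, 2.103]
ft_force: [-0.9, 0.8, -0.1]
width: 0.0728
finger_force: 0.0
[ 0.44056416 -0.15666158  0.16988996] [-3.14055649e+00 -7.33130457e-04  2.10681246e+00]
0.83 [278.0, 152.8, 372.8, 263.3]
plate (array([ 451.5, -174.5]), array([ 81.7, 100.2]), 29.8) block (array([ 439.5, -152.7]), array([37.6, 24.5]), 29.8)
```

View pics/w1.png

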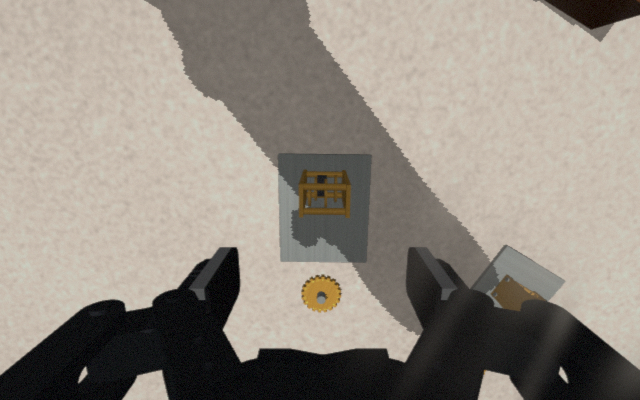

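The wrist view confirms the movement: block at (325,192), plate at x 278–372, y 153–262 px, a loose gear wheel at (321,293), and the short movement well away at (520,285). I'll descend with a small correction, then grip.

```bash
python3 -m jog '[[[0.15,0.0015,0.0004,0.0265,0,0,0.02],[0.15,0.0015,0.0004,0.0265,0,0,0.02],[0.15,0.0015,0.0004,0.0265,0,0,0.02],[0.15,0.0015,0.0004,0.0265,0,0,0.02],[0.15,0.0015,0.0004,0.0265,0,0,0.02],[0.15,0,0,0.0265,0,0,0],[0.15,0,0,0.0265,0,0,0],[0.15,0,0,0.0265,0,0,0],[0.15,0,0,0.0265,0,0,0],[0.15,0,0,0.0265,0,0,0],[0.15,0,0,0,0,0,0],[1,0,0,0,0,0,0],[1,0,0,0,0,0,0],[1,0,0,0,0,0,0],[1,0,0,0,0,0,0],[1,0,0,0,0,0,0],[1,0,0,0,0,0,0],[1,0,0,0,0,0,0]]]' 70
```

```text
time_s: 5.28
tool_pos: [0.4409, -0.1534, 0.0391]
orientation: [3.14, 0.001, 2.094]
ft_force: [-1.3, -0.6, 7.1]
width: 0.0352
finger_force: 71.0
```

```bash
python3 -m jog '[[[1,0,0,-0.01,0,0,0],[1,0,0,-0.02,0,0,0.2],[1,0,0,-0.04,0,0,0.5],[1,0,0,-0.05,0,0,0.5],[1,0,0,-0.05,0,0,0.5],[1,0,0,-0.05,0,0,0.5],[1,0,0,-0.05,0,0,0.5],[1,0,0,-0.03,0,0,0.5],[1,0,0,-0.02,0,0,0.5],[1,0,0,0,0,0,0.2],[1,0,0,0,0,0,0]]]' 80
python3 -m jog '[[[1,0.02,0.004,0,0,0,0],[1,0.04,0.008,0,0,0,0],[1,0.055,0.009,0,0,0,0],[1,0.055,0.009,0,0,0,0],[1,0.055,0.009,0,0,0,0],[1,0.055,0.009,0,0,0,0],[1,0.055,0.009,0,0,0,0],[1,0.055,0.009,0,0,0,0],[1,0.055,0.009,0,0,0,0],[1,0.055,0.009,0,0,0,0],[1,0.055,0.009,0,0,0,0],[1,0.055,0.009,0,0,0,0],[1,0.055,0.009,0,0,0,0],[1,0.04,0.008,0,0,0,0],[1,0.02,0.008,0,0,0,0],[1,0.009,0,0,0,0,0],[1,0,0,0,0,0,0]]]'
python3 - <<'E'
from m import *
p=cap("wrist"); save(p,"w2"); p2=cap("side"); save(p2,"s2")
s=ctrl.get_state(); print(s["tool_pos"],s["orientation"],np.round(s["joint_pos"],3),s["ft_force"])
P,u,v=pts(p); 
for r in ctrl.cut_out(p,"case")[:2]:
    Q,_,_=pts(p,r["mask"]); print(r["conf"],r["extent"],rect(Q[(Q[:,2]>.04)&(Q[:,2]<.065)]))
tp=np.array(s["tool_pos"]);R=Ro.from_euler("xyz",s["orientation"]).as_matrix()
for n,q in (("wrist",p),("side",p2)):
    P,u,v=pts(q); T=(P-tp)@R
    a=(abs(T[:,0]+25)<60)&(abs(T[:,1])<50)&(T[:,2]>0.02)&(T[:,2]<.045)
    a=(abs(T[:,0]+.025)<.07)&(abs(T[:,1])<.05)&(T[:,2]>0.02)&(T[:,2]<.05)
    if a.any(): print(n,a.sum(),"plate in tool",T[a].min(0).round(4),T[a].max(0).round(4),np.median(T[a],0).round(4), "slope",np.polyfit(T[a][:,0],T[a][:,2],1))
E
```

```text
time_s: 6.2
tool_pos: [0.4399, -0.153, 0.1979]
orientation: [3.141, -0.0, 1.626]
ft_force: [-0.6, 0.6, -4.3]
width: 0.0352
finger_force: 80.5
time_s: 7.62
tool_pos: [0.4827, 0.2168, 0.1967]
orientation: [-3.14, 0.001, 1.627]
ft_force: [-1.0, -0.4, -3.3]
width: 0.0352
finger_force: 80.5
[0.48317718 0.21504026 0.19728457] [-3.14065433e+00  1.22908548e-03  1.62439103e+00] [-0.814  0.215  0.389  1.728 -0.086  1.217 -0.35 ] [ 0.6632384  -0.80989081 -2.9695482 ]
0.73 [244.5, 139.9, 403.3, 191.0] (array([482.7, 235.5]), array([129.9,  40.4]), 3.3)
wrist 12872 plate in tool [-0.0628 -0.0402  0.02  ] [0.0287 0.0402 0.0402] [0.0105 0.0007 0.0351] slope [-0.01158214  0.03431028]
side 638 plate in tool [-0.0787 -0.0437  0.0204] [0.025  0.0406 0.0417] [-0.0332 -0.0074  0.0344] slope [-0.02642955  0.03300639]
```

View pics/w2.png

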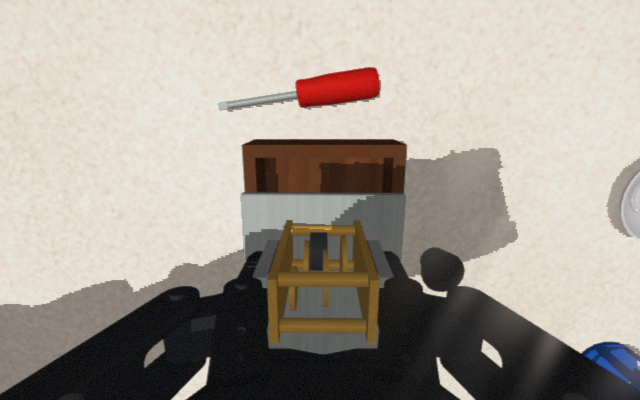

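The wrist view shows the movement held squarely over the window, with the plate at x 243–405 px and the case's far wall at y≈142 px matching its edges. Now I'll tilt it, free end down.

```bash
python3 -m jog '[[[1,0,0,0,0,0.2,0],[1,0,0,0,0,0.4,0],[1,0,0,0,0,0.5,0],[1,0,0,0,0,0.5,0],[1,0,0,0,0,0.5,0],[1,0,0,0,0,0.5,0],[1,0,0,0,0,0.5,0],[1,0,0,0,0,0.5,0],[1,0,0,0,0,0.5,0],[1,0,0,0,0,0.5,0],[1,0,0,0,0,0.5,0],[1,0,0,0,0,0.5,0],[1,0,0,0,0,0.5,0],[1,0,0,0,0,0.3,0],[1,0,0,0,0,0.2,0],[1,0,0,0,0,0,0]]]'
cat > q.py <<'E'
from h import *
cc=np.array([488,154.5]); ya=np.radians(93.2)   # case pose
def case():
    s=ctrl.get_state(); tp=np.array(s["tool_pos"])*1000
    R=Ro.from_euler("xyz",s["orientation"]).as_matrix()
    c,n=np.cos(ya),np.sin(ya); A=np.array([[c,n,0],[-n,c,0],[0,0,1]])
    X=A@(tp-[*cc,0]); M=A@R
    tilt=np.degrees(np.arctan2(M[2,0],M[0,0]))
    return X,tilt,M,s
def todo(*path):
    "path of (x,y,z,tilt) of TCP in case frame -> units in tool axes at leg start"
    X,t,M,s=case(); print("case",X.round(1),"tilt",round(t,1),"yaw err",np.degrees(np.arctan2(M[1,0],M[0,0])).round(1),"tool y z",M[2,1].round(3),"t",s["time_s"],"F",np.round(s["ft_force"],1),"j",np.round(s["joint_pos"],2))
    for (x,y,z,tt) in path:
        th=np.radians((t+tt)/2)
        R=np.array([[np.cos(th),0,np.sin(th)],[0,-1,0],[np.sin(th),0,-np.cos(th)]])  # mid-leg tool axes, as columns
        d=R.T@(np.array([x,y,z])-X)
        print("->",(x,y,z,tt),"t units",(d/500).round(4),"wy",round(np.radians(tt-t)/.12,2))
        X=np.array([x,y,z],float);t=tt
E
python3 - <<'E'
from q import *
todo((59,0,133,42),(59,0,103,42),(60,0,97,36),(54,0,91.5,30),(45.5,0,82.5,24),(46,0,77,18),(46.5,0,68,9),(53,0,59,0),(53,0,47.5,0))
E
```

```text
time_s: 9.1
tool_pos: [0.4837, 0.2143, 0.1971]
orientation: [3.141, -0.792, 1.621]
ft_force: [-1.0, -0.6, -4.2]
width: 0.0353
finger_force: 80.5
case [ 59.9   0.9 197.1] tilt 45.4 yaw err -0.3 tool y z 0.0 t 9.1 F [-1.  -0.6 -4.2] j [-0.38  0.26  0.42  1.93 -0.96  1.27  0.54]
-> (59, 0, 133, 42) t units [-0.0899  0.0019  0.0914] wy -0.49
-> (59, 0, 103, 42) t units [-0.0401  0.      0.0446] wy 0.0
-> (60, 0, 97, 36) t units [-0.006   0.      0.0106] wy -0.87
-> (54, 0, 91.5, 30) t units [-0.0161  0.      0.0027] wy -0.87
-> (45.5, 0, 82.5, 24) t units [-0.0233  0.      0.0083] wy -0.87
-> (46, 0, 77, 18) t units [-0.003   0.      0.0106] wy -0.87
-> (46.5, 0, 68, 9) t units [-0.0032  0.      0.0177] wy -1.31
-> (53, 0, 59, 0) t units [0.0115 0.     0.019 ] wy -1.31
-> (53, 0, 47.5, 0) t units [0.    0.    0.023] wy 0.0
```

```bash
python3 -m jog '[[[1,-0.005,0.0004,0.005,0,-0.05,0],[1,-0.01,0.0004,0.01,0,-0.05,0],[1,-0.015,0.0004,0.015,0,-0.07,0],[1,-0.015,0.0004,0.015,0,-0.07,0],[1,-0.015,0.0004,0.015,0,-0.07,0],[1,-0.015,0,0.015,0,-0.07,0],[1,-0.01,0,0.011,0,-0.06,0],[1,-0.005,0,0.005,0,-0.05,0],[1,0,0,0,0,0,0]]]'
python3 - <<'E'
from q import *
p=cap("side"); save(p,"s3"); q=cap("wrist"); 
im=cv2.resize(p["image"][120:300,220:440],None,fx=3,fy=3)
cv2.imwrite("pics/s3c.png",im[:,:,::-1])
todo((59,0,103,42),(60,0,97,36),(54,0,91.5,30),(45.5,0,82.5,24),(46,0,77,18),(46.5,0,68,9),(53,0,59,0),(53,0,47.5,0))
X,t,M,s=case()
# held plate & case edges in case frame from both cameras
tp=np.array(s["tool_pos"]);R=Ro.from_euler("xyz",s["orientation"]).as_matrix()
for n,k in (("side",p),("wrist",q)):
    P,u,v=pts(k); T=(P-tp)@R; a=(T[:,0]>-.09)&(T[:,0]<.035)&(abs(T[:,1])<.05)&(T[:,2]>.025)&(T[:,2]<.05)
    print(n,a.sum(),T[a].min(0).round(4),T[a].max(0).round(4),np.polyfit(T[a][:,0],T[a][:,2],1))
    c,ss=np.cos(ya),np.sin(ya); A=np.array([[c,ss],[-ss,c]]); Q=(P[:,:2]*1000-cc)@A.T
    for lo,hi,nm in((.047,.058,"rim"),(.0,.015,"low")):
        b=(abs(Q[:,0])<130)&(abs(Q[:,1])<62)&(P[:,2]>lo)&(P[:,2]<hi)
        b2=b&(Q[:,0]>75); 
        if b2.sum()>20: print(n,nm,b2.sum(),"far wall x",np.percentile(Q[b2][:,0],[1,50,99]).round(1))
        b3=b&(Q[:,0]<40)&(abs(Q[:,1])<48)
        if b3.sum()>20: print(n,nm,b3.sum(),"panel x max",np.percentile(Q[b3][:,0],[95,99,99.8]).round(1), np.median(P[b3][:,2]).round(4))
E
```

```text
time_s: 9.85
tool_pos: [0.4837, 0.2163, 0.1327]
orientation: [-3.139, -0.732, 1.625]
ft_force: [-1.1, 0.2, -3.2]
width: 0.0349
finger_force: 80.5
case [ 61.8   0.2 133.9] tilt 42.0 yaw err -0.0 tool y z 0.0 t 9.95 F [-0.7 -0.2 -3.3] j [-0.39  0.34  0.41  1.97 -0.97  1.17  0.61]
-> (59, 0, 103, 42) t units [-0.0455  0.0004  0.0423] wy -0.0
-> (60, 0, 97, 36) t units [-0.006   0.      0.0106] wy -0.87
-> (54, 0, 91.5, 30) t units [-0.0161  0.      0.0027] wy -0.87
-> (45.5, 0, 82.5, 24) t units [-0.0233  0.      0.0083] wy -0.87
-> (46, 0, 77, 18) t units [-0.003   0.      0.0106] wy -0.87
-> (46.5, 0, 68, 9) t units [-0.0032  0.      0.0177] wy -1.31
-> (53, 0, 59, 0) t units [0.0115 0.     0.019 ] wy -1.31
-> (53, 0, 47.5, 0) t units [0.    0.    0.023] wy 0.0
side 670 [-0.0897 -0.0434  0.0251] [0.0244 0.0449 0.0418] [0.0063271  0.03394899]
side rim 55 far wall x [ 76.9  91.5 100.7]
side rim 1005 panel x max [13.9 29.3 34.3] 0.0533
side low 51 far wall x [ 75.7  86.2 128.7]
side low 199 panel x max [-99.8 -99.1 -98.2] 0.0021
wrist 12486 [-0.0652 -0.0402  0.025 ] [0.0263 0.0401 0.0396] [-0.00617128  0.03398129]
wrist rim 789 far wall x [ 80.7  91.9 101.1]
```

View pics/s3c.png

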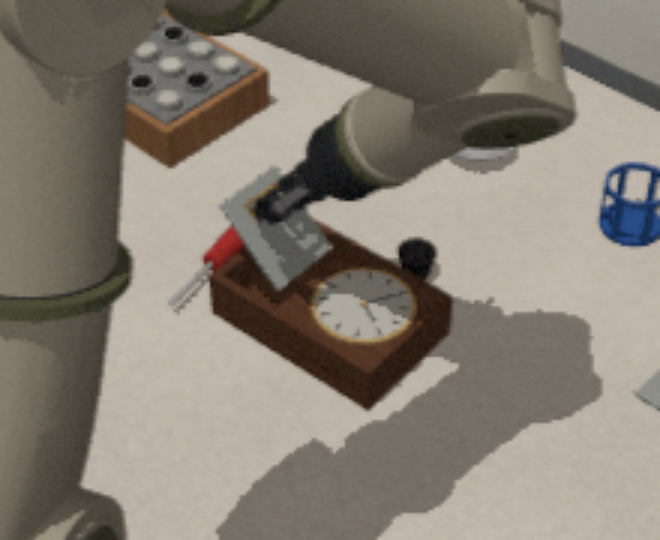

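The side view shows the tilted plate over the window, with its free end at (270,285) in the crop, in front of the dial panel edge. I'll go down.

```bash
python3 -m jog '[[[1,-0.005,0,0.005,0,0,0],[1,-0.009,0,0.008,0,0,0],[1,-0.009,0,0.008,0,0,0],[1,-0.009,0,0.008,0,0,0],[1,-0.009,0,0.008,0,0,0],[1,-0.005,0,0.005,0,0,0],[1,-0.0015,0,0.0027,0,-0.2,0],[1,-0.0015,0,0.0027,0,-0.22,0],[1,-0.0015,0,0.0027,0,-0.22,0],[1,-0.0015,0,0.0027,0,-0.22,0],[1,0,0,0,0,0,0]]]'
python3 - <<'E'
from q import *
todo((54,0,91.5,30),(45.5,0,82.5,24),(46,0,77,18),(46.5,0,68,9),(53,0,59,0),(53,0,47.5,0))
E
```

```text
time_s: 10.87
tool_pos: [0.4843, 0.2155, 0.0973]
orientation: [3.14, -0.629, 1.629]
ft_force: [-0.5, -0.2, -3.8]
width: 0.0353
finger_force: 80.5
case [61.1  0.3 97.3] tilt 36.0 yaw err 0.1 tool y z 0.001 t 10.8667 F [-0.5 -0.2 -3.8] j [-0.45  0.36  0.41  1.98 -0.92  1.06  0.57]
-> (54, 0, 91.5, 30) t units [-0.0181  0.0006  0.002 ] wy -0.88
-> (45.5, 0, 82.5, 24) t units [-0.0233  0.      0.0083] wy -0.87
-> (46, 0, 77, 18) t units [-0.003   0.      0.0106] wy -0.87
-> (46.5, 0, 68, 9) t units [-0.0032  0.      0.0177] wy -1.31
-> (53, 0, 59, 0) t units [0.0115 0.     0.019 ] wy -1.31
-> (53, 0, 47.5, 0) t units [0.    0.    0.023] wy 0.0
```

```bash
python3 -m jog '[[[1,-0.004,0,0.0005,0,-0.2,0],[1,-0.005,0,0.0005,0,-0.23,0],[1,-0.005,0,0.0005,0,-0.23,0],[1,-0.004,0,0.0005,0,-0.22,0],[1,-0.006,0,0.002,0,-0.22,0],[1,-0.006,0,0.002,0,-0.22,0],[1,-0.006,0,0.002,0,-0.22,0],[1,-0.005,0,0.002,0,-0.21,0],[1,0,0,0,0,0,0]]]'
python3 - <<'E'
from q import *
todo((46,0,77,18),(46.5,0,68,9),(53,0,59,0),(53,0,47.5,0))
E
```

```text
time_s: 11.62
tool_pos: [0.485, 0.1995, 0.082]
orientation: [-3.142, -0.419, 1.627]
ft_force: [0.4, 1.7, -4.1]
width: 0.0352
finger_force: 80.5
case [45.1  0.5 82. ] tilt 24.0 yaw err 0.0 tool y z -0.0 t 11.6167 F [ 0.4  1.7 -4.1] j [-0.58  0.33  0.46  1.97 -0.7   0.97  0.35]
-> (46, 0, 77, 18) t units [-0.0019  0.001   0.01  ] wy -0.87
-> (46.5, 0, 68, 9) t units [-0.0032  0.      0.0177] wy -1.31
-> (53, 0, 59, 0) t units [0.0115 0.     0.019 ] wy -1.31
-> (53, 0, 47.5, 0) t units [0.    0.    0.023] wy 0.0
```

```bash
python3 -m jog '[[[1,-0.0005,0.0003,0.0025,0,-0.21,0],[1,-0.0005,0.0003,0.0025,0,-0.22,0],[1,-0.0005,0.0002,0.0025,0,-0.22,0],[1,-0.0005,0.0002,0.0025,0,-0.22,0],[1,-0.0008,0,0.0035,0,-0.26,0],[1,-0.0006,0,0.0035,0,-0.26,0],[1,-0.0006,0,0.0035,0,-0.26,0],[1,-0.0006,0,0.0035,0,-0.26,0],[1,-0.0006,0,0.0035,0,-0.27,0],[1,0,0,0,0,0,0]]]'
python3 - <<'E'
from q import *
todo((53,0,59,0),(53,0,47.5,0))
E
```

```text
time_s: 12.45
tool_pos: [0.485, 0.202, 0.0679]
orientation: [-3.141, -0.158, 1.628]
ft_force: [-0.0, -0.2, -3.7]
width: 0.035
finger_force: 80.4
case [47.6  0.4 67.9] tilt 9.0 yaw err 0.1 tool y z -0.001 t 12.45 F [-0.  -0.2 -3.7] j [-0.8   0.35  0.52  1.92 -0.41  0.92  0.01]
-> (53, 0, 59, 0) t units [0.0093 0.0007 0.0186] wy -1.32
-> (53, 0, 47.5, 0) t units [0.    0.    0.023] wy 0.0
```

```bash
python3 -m jog '[[[1,0.0015,0,0.0033,0,-0.22,0],[1,0.0015,0,0.0033,0,-0.22,0],[1,0.0015,0,0.003,0,-0.22,0],[1,0.0016,0,0.003,0,-0.22,0],[1,0.0016,0,0.003,0,-0.22,0],[1,0.0016,0,0.003,0,-0.22,0],[1,0,0,0.003,0,0,0],[1,0,0,0.003,0,0,0],[1,0,0,0.003,0,0,0],[1,0,0,0.002,0,0,0],[1,0,0,0,0,0,0],[1,0,0,0,0,0,0]]]'
python3 - <<'E'
from q import *
q=cap("wrist"); X,t,M,s=case(); P,u,v=pts(q)
tp=np.array(s["tool_pos"]);R=Ro.from_euler("xyz",s["orientation"]).as_matrix();T=(P-tp)@R
a=(T[:,0]>.005)&(T[:,0]<.027)&(abs(T[:,1])<.04)&(T[:,2]>.025)&(T[:,2]<.043)
print(a.sum(),np.polyfit(T[a][:,0],T[a][:,2],1),"world z plate top",np.median(P[a][:,2]))
todo((53,0,47.5,0))
E
```

```text
time_s: 13.45
tool_pos: [0.4854, 0.2056, 0.0538]
orientation: [-3.141, -0.0, 1.625]
ft_force: [-0.2, -0.9, -3.9]
width: 0.0352
finger_force: 80.4
6808 [0.15941663 0.03123698] world z plate top 0.01926120053747168
case [51.4 -0.2 53.8] tilt 0.0 yaw err -0.1 tool y z -0.0 t 13.5 F [ 0.7 -0.2 -3.2] j [-0.92  0.41  0.56  1.89 -0.27  0.92 -0.18]
-> (53, 0, 47.5, 0) t units [ 0.0033 -0.0005  0.0127] wy -0.0
```

```bash
python3 -m jog '[[[1,0.0008,0,0.002,0,0,0],[1,0.0008,0,0.002,0,0,0],[1,0.0008,0,0.002,0,0,0],[1,0.0008,0,0.002,0,0,0],[1,0,0,0.001,0,0,0],[1,0,0,0.001,0,0,0],[1,0,0,0,0,0,0],[1,0,0,0,0,0,0]]]'
python3 -m jog '[[[1,0,0,0.001,0,0,0],[1,0,0,0.001,0,0,0],[1,0,0,0.001,0,0,0],[1,0,0,0,0,0,0],[1,0,0,0,0,0,0]]]'
```

```text
time_s: 14.17
tool_pos: [0.4852, 0.2077, 0.0487]
orientation: [-3.141, 0.0, 1.626]
ft_force: [-0.1, 1.2, -4.5]
width: 0.0349
finger_force: 80.4
time_s: 14.58
tool_pos: [0.4852, 0.2077, 0.0473]
orientation: [-3.142, 0.0, 1.626]
ft_force: [-0.6, 0.2, -4.1]
width: 0.0349
finger_force: 80.7
```

```bash
python3 -m jog '[[[1,0,0,0.001,0,0,0],[1,0,0,0.001,0,0,0],[1,0,0,0,0,0,0],[1,0,0,0,0,0,0]]]'
python3 -m jog '[[[1,0,0,0.001,0,0,0],[1,0,0,0.001,0,0,0],[1,0,0,0,0,0,0],[1,0,0,0,0,0,0]]]'
```

```text
time_s: 14.92
tool_pos: [0.4852, 0.2077, 0.0471]
orientation: [-3.141, -0.001, 1.626]
ft_force: [-5.1, -1.8, 8.4]
width: 0.035
finger_force: 81.9
time_s: 15.25
tool_pos: [0.4852, 0.2078, 0.0471]
orientation: [-3.141, -0.001, 1.626]
ft_force: [-11.0, -3.4, 20.5]
width: 0.0348
finger_force: 83.5
```

Contact at the expected height: TCP z is 47 mm, which is the 8 mm floor plus the 39 mm grasp height. I'll ease off the press, release, and look.

```bash
python3 -m jog '[[[1,0,0,-0.0015,0,0,0],[1,0,0,-0.001,0,0,0],[1,0,0,0,0,0,0],[0.5,0,0,0,0,0,0],[0.45,0,0,0,0,0,0],[0.4,0,0,0,0,0,0],[0.4,0,0,0,0,0,0],[0.4,0,0,0,0,0,0]]]' 20
python3 - <<'E'
from q import *
q=cap("wrist"); save(q,"w4")
todo()
E
```

```text
time_s: 15.92
tool_pos: [0.4852, 0.2077, 0.0464]
orientation: [3.142, 0.0, 1.626]
ft_force: [-0.9, -0.2, -0.9]
width: 0.051
finger_force: 0.0
case [53.3 -0.2 46.4] tilt -0.0 yaw err -0.0 tool y z -0.0 t 15.9667 F [ 0.7  0.5 -0.1] j [-0.92  0.42  0.55  1.89 -0.27  0.91 -0.18]
```

View pics/w4.png

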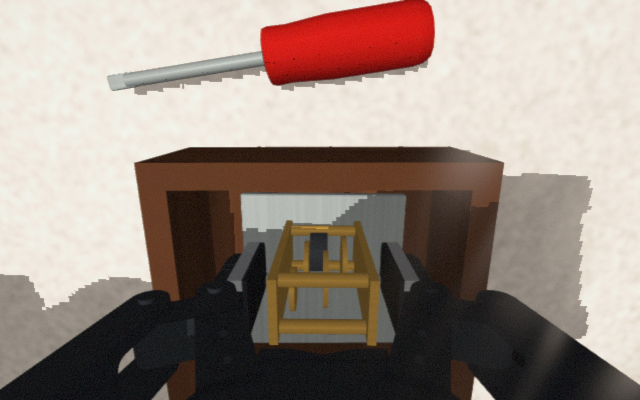

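The fingers are clear of the block at (323,285), and the plate (x 240–407 px) lies flat and centred in the window. I'll retreat straight up.

```bash
python3 -m jog '[[[0.4,0,0,-0.004,0,0,0],[0.4,0,0,-0.01,0,0,0],[0.4,0,0,-0.02,0,0,0],[0.4,0,0,-0.04,0,0,0],[0.4,0,0,-0.04,0,0,0],[0.4,0,0,-0.04,0,0,0],[0.4,0,0,-0.05,0,0,0],[0.4,0,0,-0.05,0,0,0],[0.4,0,0,-0.05,0,0,0],[0.4,0,0,-0.03,0,0,0],[0.4,0,0,0,0,0,0]]]'
python3 - <<'E'
from q import *
q=cap("wrist"); p=cap("side")
im=cv2.resize(p["image"][120:300,220:440],None,fx=3,fy=3); cv2.imwrite("pics/s5.png",im[:,:,::-1])
c,ss=np.cos(ya),np.sin(ya); A=np.array([[c,ss],[-ss,c]])
P,u,v=pts(q); Q=(P[:,:2]*1000-cc)@A.T; z=P[:,2]*1000
a=(Q[:,0]>22)&(Q[:,0]<85)&(abs(Q[:,1])<50)
b=a&(z>62); print("block",b.sum(),Q[b].min(0).round(1),Q[b].max(0).round(1),"ztop",np.percentile(z[b],[50,95]).round(1),cv2.minAreaRect(Q[b].astype(np.float32)))
b=a&(abs(z-13)<6)&(abs(Q[:,1])<39)&(Q[:,0]<76); print("plate",b.sum(),np.median(z[b]).round(1))
f=np.linalg.lstsq(np.c_[Q[b],np.ones(b.sum())],z[b],rcond=None)[0]; print("slopes",f.round(3)); todo()
E
```

```text
time_s: 16.88
tool_pos: [0.4871, 0.2081, 0.2183]
orientation: [3.136, -0.004, 1.625]
ft_force: [0.4, 0.1, -0.5]
width: 0.0511
finger_force: 0.0
block 35679 [ 40.3 -50. ] [74. 50.] ztop [271.6 293.1] ((57.24627685546875, -0.007312774658203125), (100.0589828491211, 33.59852981567383), 89.83898162841797)
plate 2876 12.6
slopes [ 3.0000e-03 -1.0000e-03  1.2458e+01]
case [ 53.3  -0.5 214.6] tilt 0.1 yaw err -0.1 tool y z 0.002 t 16.9833 F [-0.9  0.5 -0.7] j [-0.99  0.21  0.62  1.72 -0.13  1.25 -0.29]
```

View pics/s5.png

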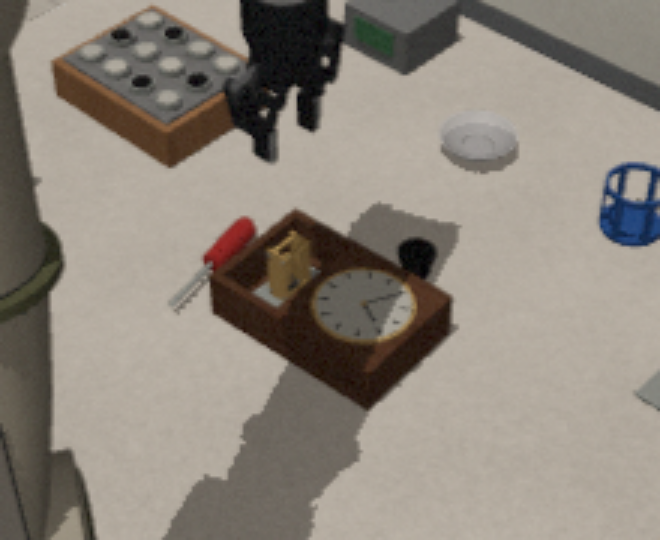

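The block stands upright in the window at (288,265). The plate top measures 12.6 mm above the bench (13 mm expected) with slopes of at most 0.003, so it lies flat. The gripper is clear, so I'm handing the job in.

```bash
python3 -c "
from plant import ctrl
print(ctrl.finish_job())"
```

```text
the job is handed in; nothing more can be done
None
```

The long-plate movement is fitted: its plate lies flat and square on the case floor under the dial panel, the gripper let go and moved clear, and the job was handed in at about 17 s, with the short movement left untouched.

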